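# Lock the code reader's swivel with its jam nut

## Robot

A 6-joint arm with a two-finger parallel gripper is mounted at the origin on the work surface. World frame = base frame: x ahead of the robot, y to its left, z up, the work surface at z = 0. Lengths are in m, angles in rad, forces in N, time in s.
With the tool pointing down it reaches from about 0.325 to 0.925 m from the base axis. Payload 3.1 kg.
Tool frame: the origin (TCP) lies on the centre line of the jaws, within the pads' length; the fingertips stand 11 mm ahead of it and the grasp point (between the pads) lies 8 mm behind it (tips_ahead is the distance from the TCP to the fingertips, in m); z points along the fingers, y is the line along which they close (so a half turn about z gives the same grasp; the last joint's range is limited). The gripper opens to 85 mm and grips with 20 to 120 N. Pads are 22 mm wide; open, the fingers measure 114 mm over their backs; the gripper's body (76 mm by 85 mm) begins 54 mm behind the grasp point. The pads swing forward as they close: fully open they stand 13 mm farther back than shut.
Start: joints at [-1.288, 0.217, 1.613, -0, 1.311, -0.112], TCP at [0.24, -0.577, 0.242] pointing down, gripper open.
Joint ranges: [-2.75, 2.75], [-0.78, 2.1], [0.31, 2.55], [-1.13, 4.27], [0.13, 2.63], [-2.58, 2.58]. Speed limits (rad/s): [2.79, 2.79, 3.14, 3.14, 3.14, 3.14].

## Interface

Orientations are given as a rotation vector (axis times angle).
In Python, from cell import sense, read_camera, sign_off, tips_ahead gives the robot as it stands. The module is installed in compiled form; this text tells all that it offers.
- The arm moves only by the tool carry_out, never from a script. Its argument "increments" is one flat list of numbers, 7 for each row, row after row: the opening, from 0 (shut) to 1 (fully open), then the shift along the tool's x, y, z in shares of 600 mm (1.0 is 600 mm), then the turn, a rotation vector about the tool's x, y, z in normalised numbers (1 is 4 rad). A call has 1 to 20 rows; each row is the pose to reach, as a shift and turn from the pose commanded when the call began, along the tool's axes at that moment; what a row does not reach only later rows make up. A row lasts 1/12 s, in which the tool goes at most 41.7 mm and 7.16 degrees, less where a joint would pass 70% of its speed; a pose out of reach is approached as far as the arm can. A shift or turn number past 1, either way, is cut back to 1. A call with a gripper value outside its range is refused whole. The fingers move at their own pace and stop on an object; the grip force is fixed at half the most. Time passes only in rows, so rows that repeat a pose let the fingers close. It gives the time, the measured TCP pose, the force, the opening and the grip force at its end, in the units of the state.
- sense(): the state, without advancing time (a new reading comes with each control period).
- read_camera(name): name is "scene" or "top" or "wrist"; returns a dict with "pixels" (384x512x3 uint8, red, green, blue), "camera_matrix" (3x3 intrinsics, pixels), "extrinsics" (4x4, takes a point from camera to world coordinates). Camera axes: x right, y up, looking along -z (the intrinsics and any distortion apply to the point x, -y, -z); pixel columns grow to the right and rows downward; lengths in m; the calibration is good to about 2 mm. A picture is of the moment at which its call begins. There is no depth.
- sign_off(): hands the job in; it is judged then, once.
The state is a dict: "clock": time; "joints": joint angles; "dq": joint speeds; "joint_torque": joint torques, N m; "tcp_pos": TCP position; "tcp_rot": TCP orientation; "force": force on the tool from outside, world axes, zero at the start; "torque": the same for the moment, N m; "grip_width": opening from 0.0 (shut) to 1.0 (fully open); "gripper_force": force on a finger pad.
Only numpy, scipy, OpenCV 4.12 (cv2) and the standard library are available. Lean on these libraries where they do the work, as an engineer would, in place of code of your own. Each camera call takes 0.05 s, during which the arm holds its last target. There are 200 camera calls.

## Task

The reader arm on the desk is aimed as it should be but its locknut is slack. Slide the open spanner fully home on the square shoulder under the arm, its handle lying beside the stop lug so that the lug will stop it turning, then turn the hexagonal locknut clockwise (seen from above) until it is hard tight, without letting the arm swing from where it points. Leave the spanner lying on the shoulder, let go of everything, and do not disturb the tube rack or the sanitiser bottle.

Things in the scene. Friction and masses are not known exactly. Their poses are not given: they have to be found in the camera images.
- base: Grey steel swivel base, fixed to the desk: a disc 120 mm across with a tongue 60 mm wide reaching 190 mm along its -x (towards the robot), both 8 mm thick. Origin on the desk, on the vertical swivel axis; z up. Its place and yaw differ from start to start.
- lug (a point): Top centre of the stop lug, a steel pin 12 mm across on the tongue, 30 mm above the desk, at base x -165, y +15.5 mm. With the spanner home, handle along base -x, the handle's +y side is 1.5 mm from the lug (with the jaw's play, the arm turns some 4 degrees before it is held); turning the nut clockwise brings it onto the lug, which then holds the shoulder.
- shoulder (a point): Centre of the swivel's square steel shoulder, 28 mm across flats, 8 to 32 mm above the desk (this point at 20 mm, on the axis); at the start its flats face the base's x and y. The spanner goes here, slid on level from the tongue side, jaw first, lying on the 8 mm plate.
- stud (a point): Top of the swivel's stud, 22 mm across, 84 mm above the desk. Shoulder, hub (48 mm across, 32 to 44 mm up), arm, washer (44 to 46 mm) and stud are one piece, the swivel, which turns easily (0.05 N m); the nut's drag (0.12 N m) takes it along unless it is held.
- reader (a point): Top centre of the reader head, a white box 50 x 66 x 44 mm with a dark window, at the end of the arm: 155 mm from the swivel axis, 52 degrees anticlockwise (from above) from the base's +x. It shows where the arm points.
- nut_top (a point): Centre of the top face of the steel hexagonal locknut, 36 mm across flats, 46 to 70 mm above the desk, on the swivel axis. Axes turn with the nut, z up; one pair of flats faces its +y and -y, the others 60 degrees on. It does not sink as it turns.
- locknut (a joint): Turn of the locknut on the swivel, rad, growing clockwise seen from above. It starts slack between 0.3 and 1.1, drags with 0.12 N m, and is hard tight at a solid stop at 2.8, where the torque rises steeply. It takes several grasps.
- spanner: Loose steel open-ended spanner, 0.2 to 0.45 kg, lying on the desk. Origin on its underside below the jaw centre, x out of the jaw, z up. Jaw 29.6 mm wide, its bottom at x -16 mm, flared lips to x +27 mm; head 52 mm wide (60 over the lips), 16 mm thick. Handle 16 mm wide, 18 mm thick, x -40 to -190 mm.
- jaw (a point): Centre of the spanner's jaw, 12 mm above its underside, axes as the spanner. When fully home (jaw bottom against the shoulder) it is about 2 mm past the swivel axis.
- handle (a point): Point to grip on the spanner's handle, 85 mm behind the jaw centre (-x), 9 mm above its underside, axes as the spanner.
- tube_rack: Bystander: loose black rack 95 x 140 mm full of capped tubes, 106 mm high; origin under its centre.
- sanitiser: Bystander: loose clear pump bottle 68 mm across, 173 mm high; origin under its centre.
Not all that is in view belongs to the job. Of the things like the spanner, leave any that is orange; of the rest the larger one is meant.

How it is judged:
On the way, in this order (a step that is already met when the one before it is completed fails the run):
1. the spanner is home on the square shoulder (jaw centre within 8 mm of the axis, at the shoulder's height) while the nut is not yet tight (horizontal distance between jaw and shoulder below 0.008 m and z of jaw in the frame of shoulder between -0.01 and 0.01 m and value of joint locknut below 2.5 rad), for 0.2 s.
2. the locknut is turned up tight with the spanner on the shoulder (horizontal distance between jaw and shoulder below 0.008 m and z of jaw in the frame of shoulder between -0.01 and 0.01 m and value of joint locknut above 2.73 rad), for 0.2 s.
At the end, for the whole second after the job is handed in: The locknut is tight (at least 2.73 rad), the reader head is within 30 mm of where it started, and the spanner rests on the shoulder, its jaw centre within 8 mm of the axis horizontally and within 10 mm of the shoulder centre in height (all of step 2 and distance of reader from where it was at the start of the episode below 0.03 m and linear speed of spanner below 0.02 m/s); the robot touches nothing.
It fails at once if the reader arm swings away by more than 30 mm (about 11 degrees) (distance of reader from where it was at the start of the episode above 0.03 m).
It fails at once if the tube rack or the sanitiser bottle is moved by more than 30 mm (distance of any of tube_rack, sanitiser from where it was at the start of the episode above 0.03 m).
It also fails if it takes over 61 s, if anything falls off the work surface, if the arm or the gripper's body presses on something with over 40 N, if the wrist force passes 120 N, or if a joint passes its speed limit or range.

## Working session

There is one attempt and no reset: what is moved stays moved. The work goes in short steps, Python scripts to look and compute and a tool call to move; the robot and the scene stay as the last step left them, time stands still between calls to the robot, and variables do not carry over. Pictures are saved under pics/ and viewed, at most 10 in all, crops included, and the job is handed in when it is done.

Besides the shell and the picture viewer there is one more tool, called after "Request:" by a JSON object that holds its "name" and its "arguments". carry_out: Moves the arm, as the interface text tells. Its arguments: {"type":"object","properties":{"increments":{"type":"array"}},"required":["increments"]}

```bash
mkdir -p pics; python3 - <<'E'
from cell import *
import cv2,numpy as np
print(sense(),tips_ahead)
ims=[]
for n in("scene","top"):
    c=read_camera(n);cv2.imwrite(f"pics/{n}0.png",c["pixels"][:,:,::-1]);np.savez(f"pics/{n}0.npz",**c)
    print(n,c["camera_matrix"].round(1).tolist(),c["extrinsics"].round(3).tolist(), c.keys())
E
```

```text
{'clock': 0.0, 'joints': array([-1.28820892e+00,  2.17776635e-01,  1.61494001e+00,  6.03111266e-06,
        1.31132543e+00, -1.12213792e-01]), 'dq': array([-3.59193336e-04, -6.54397844e-04, -1.45170541e-04,  7.61263501e-04,
       -2.04938579e-05, -3.69156635e-04]), 'joint_torque': array([-9.96068266e-04, -3.96849954e+01, -3.03853440e+01, -2.42328215e-04,
        9.75154981e-03,  6.44907999e-06]), 'tcp_pos': array([ 0.2401796 , -0.5761401 ,  0.24095125]), 'tcp_rot': array([-3.07818877e+00, -6.15651404e-01,  3.17996157e-04]), 'force': array([ 0.39229186,  0.35981711, -1.61617699]), 'torque': array([-0.0037916 , -0.00566278,  0.00587583]), 'gripper_force': 0.0, 'grip_width': 0.9979569212197273} 0.011
scene [[433.6, 0.0, 260.3], [0.0, 433.6, 198.0], [0.0, 0.0, 1.0]] [[0.292, -0.737, 0.609, 1.358], [0.956, 0.213, -0.201, -0.353], [0.019, 0.641, 0.767, 1.182], [0.0, 0.0, 0.0, 1.0]] dict_keys(['pixels', 'camera_matrix', 'extrinsics'])
top [[489.5, 0.0, 258.7], [0.0, 489.5, 193.4], [0.0, 0.0, 1.0]] [[-0.011, 0.995, -0.097, 0.307], [-1.0, -0.012, -0.009, -0.076], [-0.011, 0.097, 0.995, 1.606], [0.0, 0.0, 0.0, 1.0]] dict_keys(['pixels', 'camera_matrix', 'extrinsics'])
```

View pics/top0.png

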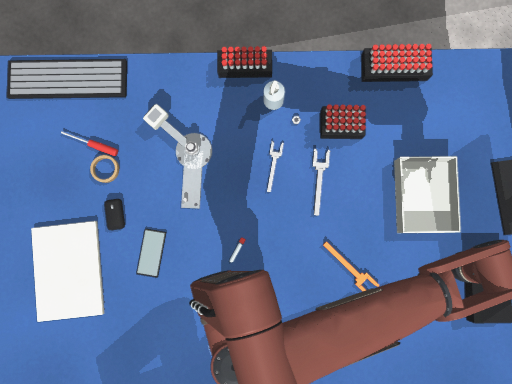

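View pics/scene0.png

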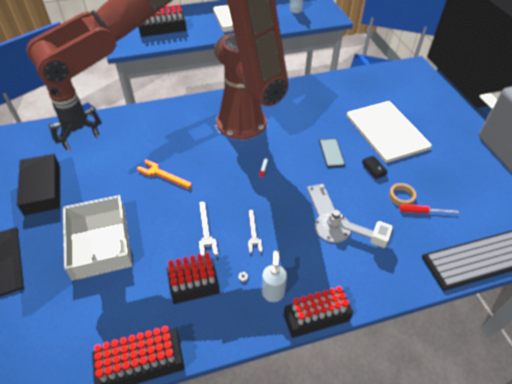

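The top view (up = +x, left = +y) shows the base at (193,150), with its tongue running down to (191,207) and the reader at (155,116). There are three spanner-like things: orange (350,265), excluded by colour; small grey (275,165); large grey (320,180). The large grey one is the larger non-orange one, so it should be meant. I'll confirm that in a crop and measure.

```bash
cat > h.py <<'E'
import numpy as np,cv2
from scipy.spatial.transform import Rotation as R
def ray(c,uv,z):
    uv=np.atleast_2d(uv).astype(float);K=c["camera_matrix"];E=c["extrinsics"]
    d=np.c_[(uv-K[[0,1],2])/K[0,0],np.ones(len(uv))]*[1,-1,-1]
    d=d@E[:3,:3].T;o=E[:3,3]
    return o+d*((z-o[2])/d[:,2])[:,None]
def proj(c,P):
    P=np.atleast_2d(P);E=c["extrinsics"];p=(P-E[:3,3])@E[:3,:3]*[1,-1,-1]
    q=p@c["camera_matrix"].T;return q[:,:2]/q[:,2:]
E
python3 - <<'E'
from h import *
c=dict(np.load("pics/top0.npz"));im=c["pixels"]
hsv=cv2.cvtColor(im,cv2.COLOR_RGB2HSV)
m=((hsv[...,1]<70)&(hsv[...,2]>110)).astype(np.uint8)
n,l,s,ce=cv2.connectedComponentsWithStats(m)
for i in range(1,n):
    x,y,w,h,a=s[i]
    if 100<a<3000 and 140<x<335 and 95<y<220:
        ys,xs=np.where(l==i);P=ray(c,np.c_[xs,ys],0.015)[:,:2]
        r=cv2.minAreaRect(P.astype(np.float32)*1000)
        print(s[i],ce[i].round(1),P.mean(0).round(3),r)
cv2.imwrite("pics/crop1.png",cv2.resize(im[90:225,135:345,::-1],None,fx=3.8,fy=3.8,interpolation=cv2.INTER_CUBIC))
for n,uv,z in(("stud",(191,147),.084),("tongue end",(191,207),.008),("reader",(155,115),.05),("rack",(343,121),.1),("sanit",(274,97),.0)):print(n,ray(c,uv,z).round(3))
E
```

```text
[ 143  104   69  105 2333] [184.7 154.9] [0.593 0.182] ((604.4061279296875, 179.32760620117188), (377.39117431640625, 170.3628387451172), 23.222414016723633)
[267 141  17  51 259] [273.3 163.2] [ 0.561 -0.11 ] ((551.686279296875, -108.91896057128906), (40.65161895751953, 168.3541259765625), 79.91072082519531)
[313 148  17  68 426] [319.2 177.6] [ 0.512 -0.259] ((499.4635925292969, -256.5513000488281), (51.849117279052734, 220.53396606445312), 82.94552612304688)
stud [[0.605 0.151 0.084]]
tongue end [[0.421 0.162 0.008]]
reader [[0.719 0.273 0.05 ]]
rack [[ 0.679 -0.328  0.1  ]]
sanit [[ 0.789 -0.116  0.   ]]
```

View pics/crop1.png

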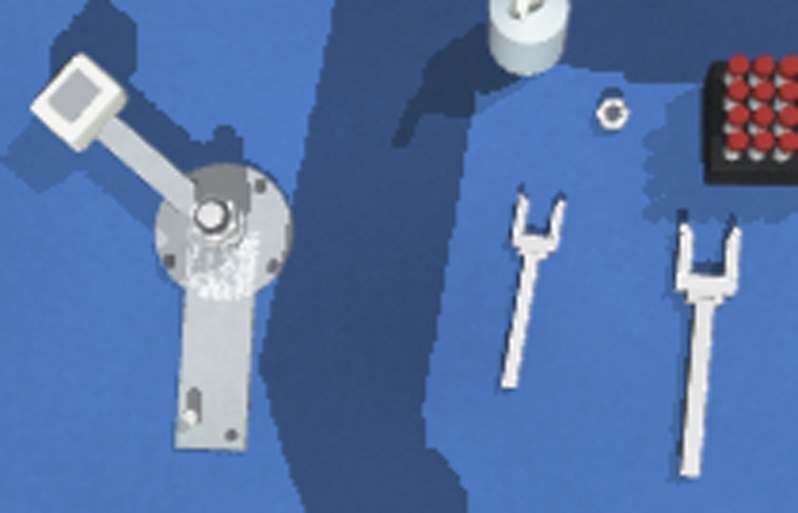

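Crop: the large grey spanner lies at (317,215)–(322,150), length 220 mm and head 52 mm, which matches the description. The small one (275,165) is only 168 mm, so it's out. The lug is at about (185,199). I'll move above the spanner and measure from the wrist camera.

```bash
cat >> h.py <<'E'
from cell import sense,read_camera
def go(p,yaw):
    s=sense();T=R.from_rotvec(s["tcp_rot"])
    G=R.from_euler("z",yaw,degrees=True)*R.from_rotvec([np.pi,0,0])
    return (T.inv().apply(np.array(p)-s["tcp_pos"])*100).round(2),(T.inv()*G).as_rotvec(degrees=True).round(2)
E
python3 - <<'E'
from h import *
c=dict(np.load("pics/top0.npz"))
a,b=ray(c,[(316.6,215),(321.8,150.5)],.016);print(a,b,np.degrees(np.arctan2(*(b-a)[1::-1])))
print(go([.44,-.26,.26],-5))
E
```

```text
[ 0.38958357 -0.24786337  0.016     ] [ 0.6014722  -0.26970443  0.016     ] -5.885152447576269
(array([ 30.6 , -21.51,  -1.84]), array([-1.200e-01,  2.000e-02,  2.762e+01]))
```

The manual's scale: shifts go in shares of 600 mm and turns go in shares of 4 rad. Converting my numbers, 30.6 cm / 60 = 0.51, -21.5 cm / 60 = -0.3583, 27.6 degrees / 229.1831 = 0.1204.

Request:
{"name": "carry_out", "arguments": {"increments": [1, 0.25, -0.175, -0.015, 0, 0, 0.0611, 1, 0.51, -0.3583, -0.03, 0, 0, 0.1204, 1, 0.51, -0.3583, -0.03, 0, 0, 0.1204, 1, 0.51, -0.3583, -0.03, 0, 0, 0.1204, 1, 0.51, -0.3583, -0.03, 0, 0, 0.1204, 1, 0.51, -0.3583, -0.03, 0, 0, 0.1204, 1, 0.51, -0.3583, -0.03, 0, 0, 0.1204, 1, 0.51, -0.3583, -0.03, 0, 0, 0.1204, 1, 0.51, -0.3583, -0.03, 0, 0, 0.1204, 1, 0.51, -0.3583, -0.03, 0, 0, 0.1204, 1, 0.51, -0.3583, -0.03, 0, 0, 0.1204, 1, 0.51, -0.3583, -0.03, 0, 0, 0.1204, 1, 0.51, -0.3583, -0.03, 0, 0, 0.1204]}}

```text
clock: 1.18
tcp_pos: [0.4395, -0.2616, 0.2599]
tcp_rot: [3.139, -0.139, -0.001]
force: [0.6, -0.5, -1.2]
grip_width: 1.004
gripper_force: 0.0
```

```bash
python3 - <<'E'
from h import *
s=sense();print(s["clock"],s["tcp_pos"],s["tcp_rot"],s["joints"].round(3))
c=read_camera("wrist");np.savez("pics/w1.npz",**c);im=c["pixels"];cv2.imwrite("pics/w1.png",im[:,:,::-1])
print(c["extrinsics"].round(3).tolist(),c["camera_matrix"].round(1).tolist())
hsv=cv2.cvtColor(im,cv2.COLOR_RGB2HSV)
m=((hsv[...,1]<70)&(hsv[...,2]>110)).astype(np.uint8)
n,l,st,ce=cv2.connectedComponentsWithStats(m)
for i in range(1,n):
    if st[i][4]>300:
        ys,xs=np.where(l==i);P=ray(c,np.c_[xs,ys],0.017)[:,:2]
        print(st[i],P.mean(0).round(3),cv2.minAreaRect(P.astype(np.float32)*1000))
E
```

```text
1.1833 [ 0.43946418 -0.26164543  0.25990515] [ 3.13850752e+00 -1.38612134e-01 -1.40292422e-03] [-6.740e-01 -4.200e-02  1.859e+00 -1.000e-03  1.326e+00  9.850e-01]
[[-0.088, 0.942, 0.323, 0.523], [-0.996, -0.083, -0.028, -0.271], [0.0, -0.324, 0.946, 0.392], [0.0, 0.0, 0.0, 1.0]] [[336.3, 0.0, 252.1], [0.0, 336.3, 187.0], [0.0, 0.0, 1.0]]
[  77    0   44  136 2590] [ 0.552 -0.115] ((536.9771118164062, -118.84837341308594), (43.60050964355469, 134.13319396972656), 84.96501922607422)
[ 221    0   52  191 3871] [ 0.516 -0.263] ((492.085693359375, -259.9613342285156), (51.42852783203125, 200.37567138671875), 83.24544525146484)
[ 456    0   56  241 9878] [ 0.433 -0.529] ((431.28912353515625, -520.8953857421875), (278.02606201171875, 64.61909484863281), 8.9755277633667)
[103 254  44  61 730] [ 0.276 -0.079] ((278.8377380371094, -79.71861267089844), (22.329463958740234, 107.30408477783203), 57.461910247802734)
[358 254  44  61 722] [ 0.246 -0.416] ((249.1993408203125, -415.9090270996094), (107.37813568115234, 21.737735748291016), 22.801603317260742)
[ 48 269  20  40 432] [0.278 0.008] ((276.2358093261719, 8.795343399047852), (13.866775512695312, 65.95520782470703), 61.05548858642578)
```

View pics/w1.png

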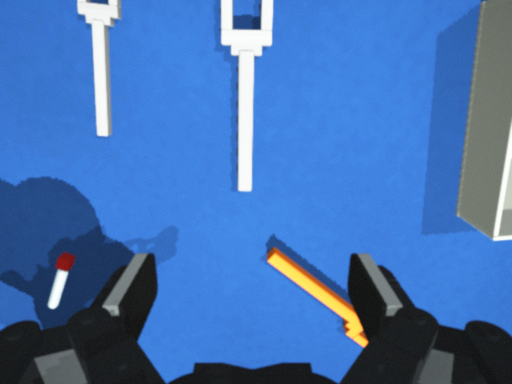

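The wrist view shows the large spanner's handle at (245,190)–(246,55), with the head at its top (222–273, 28–50). I'll fit the handle axis and tail.

```bash
python3 - <<'E'
from h import *
c=dict(np.load("pics/w1.npz"));im=c["pixels"]
hsv=cv2.cvtColor(im,cv2.COLOR_RGB2HSV)
m=((hsv[...,1]<70)&(hsv[...,2]>110))
e=[]
for r in range(62,184,4):
    x=np.where(m[r,200:300])[0]+200; e.append((x.min(),x.max()+1,r+.5))
e=np.array(e,float)
A=ray(c,e[:,[0,2]],.018);B=ray(c,e[:,[1,2]],.018)
print("width",np.linalg.norm((A-B)[:,:2],axis=1).mean())
M=(A+B)/2;vx,vy,x0,y0=cv2.fitLine(M[:,:2].astype(np.float32),cv2.DIST_L2,0,.01,.01).ravel()
if vx<0:vx,vy=-vx,-vy
rt=np.where(m[:,245])[0].max()+1 if np.where(m[:,245])[0].max()<200 else np.where(m[:200,245])[0].max()+1
t=ray(c,(245,rt),.018)[0,:2];d=np.array([vx,vy]);o=np.array([x0,y0]);t=o+d*((t-o)@d)
# shoulder step of head at row ~50: jaw x -40..; check
j=t+.190*d;h=t+.105*d
print("tail",t,"yaw",np.degrees(np.arctan2(vy,vx)),"jaw",j,"handle",h,rt)
y=np.degrees(np.arctan2(vy,vx))
print(go([*h,.10],y),go([*h,.015],y))
print(proj(c,[[*j,.016],[*(j-.016*d),.016],[*(j-.040*d),.018]]))
E
```

```text
width 0.01639298137929304
tail [ 0.3916247  -0.25049022] yaw -5.9671874 jaw [ 0.58059519 -0.27024241] handle [ 0.49605577 -0.2614059 ] 191
(array([ 5.65, -0.55, 15.99]), array([-0.  ,  0.04,  0.87])) (array([ 5.66, -0.55, 24.49]), array([-0.  ,  0.04,  0.87]))
[[246.54573431  11.8050658 ]
 [246.37490588  29.32475391]
 [246.0961646   54.53802861]]
```

The checks agree: handle width is 16.4 mm, and the jaw bottom projects to row 29 as seen. Descending to grip.

In the tool's units: 24.4 cm / 60 = 0.4067, 5.65 cm / 60 = 0.0942, 0.87 degrees / 229.1831 = 0.0038.

Request:
{"name": "carry_out", "arguments": {"increments": [1, 0.0942, -0.0092, 0.0667, 0, 0, 0.0038, 1, 0.0942, -0.0092, 0.1333, 0, 0, 0.0038, 1, 0.0942, -0.0092, 0.2, 0, 0, 0.0038, 1, 0.0942, -0.0092, 0.2667, 0, 0, 0.0038, 1, 0.0942, -0.0092, 0.3333, 0, 0, 0.0038, 1, 0.0942, -0.0092, 0.375, 0, 0, 0.0038, 1, 0.0942, -0.0092, 0.4, 0, 0, 0.0038, 1, 0.0942, -0.0092, 0.4067, 0, 0, 0.0038, 0.5, 0.0942, -0.0092, 0.4067, 0, 0, 0.0038, 0.3, 0.0942, -0.0092, 0.4067, 0, 0, 0.0038, 0.1, 0.0942, -0.0092, 0.4067, 0, 0, 0.0038, 0, 0.0942, -0.0092, 0.4067, 0, 0, 0.0038, 0, 0.0942, -0.0092, 0.4067, 0, 0, 0.0038, 0, 0.0942, -0.0092, 0.4067, 0, 0, 0.0038, 0, 0.0942, -0.0092, 0.4067, 0, 0, 0.0038, 0, 0.0942, -0.0092, 0.4067, 0, 0, 0.0038, 0, 0.0942, -0.0092, 0.4067, 0, 0, 0.0038, 0, 0.0942, -0.0092, 0.4067, 0, 0, 0.0038]}}

```text
clock: 2.73
tcp_pos: [0.4982, -0.2608, 0.0181]
tcp_rot: [3.136, -0.16, 0.004]
force: [-1.5, -0.3, 7.2]
grip_width: 0.163
gripper_force: 62.0
```

```bash
python3 - <<'E'
from h import *
s=sense();print(s)
print(go([.44,.10,.2],-5))
E
```

```text
{'clock': 2.7333, 'joints': array([-6.07148293e-01,  3.80198929e-01,  1.88689672e+00,  1.03443160e-04,
        8.71784020e-01,  1.06550472e+00]), 'dq': array([ 6.15309643e-04, -9.32433629e-05, -1.65833553e-03, -8.42321921e-04,
        1.25791725e-04,  6.35257985e-04]), 'joint_torque': array([-1.57412044e-01, -3.53477311e+01, -2.09214807e+01, -6.82737795e-02,
       -3.50319128e-01, -2.14134052e-02]), 'tcp_pos': array([ 0.49819215, -0.26082412,  0.01813903]), 'tcp_rot': array([ 3.13614859, -0.15996156,  0.00368329]), 'force': array([-1.4753228 , -0.30752712,  7.22312316]), 'torque': array([0.16488329, 0.16726397, 0.00530751]), 'gripper_force': 62.00714349746704, 'grip_width': 0.16337944815623653}
(array([ -9.42, -35.28, -18.25]), array([ 0.07, -0.14, -0.84]))
```

Gripped (62 N, opening fits 16 mm). Lift and carry to beside the base for a close look.

In the tool's units: -31 cm / 60 = -0.5167, -30 cm / 60 = -0.5.

Request:
{"name": "carry_out", "arguments": {"increments": [0, 0, 0, -0.0167, 0, 0, 0, 0, 0, 0, -0.05, 0, 0, 0, 0, 0, 0, -0.1, 0, 0, 0, 0, 0, 0, -0.1583, 0, 0, 0, 0, -0.0083, -0.0333, -0.2167, 0, 0, 0, 0, -0.0167, -0.075, -0.2667, 0, 0, 0, 0, -0.025, -0.125, -0.3, 0, 0, 0, 0, -0.0333, -0.175, -0.3167, 0, 0, 0, 0, -0.0417, -0.225, -0.3167, 0, 0, 0, 0, -0.05, -0.275, -0.3167, 0, 0, 0, 0, -0.0583, -0.325, -0.3167, 0, 0, 0, 0, -0.0667, -0.375, -0.3167, 0, 0, 0, 0, -0.075, -0.425, -0.3167, 0, 0, 0, 0, -0.0833, -0.4667, -0.3167, 0, 0, 0, 0, -0.0833, -0.5, -0.3167, 0, 0, 0, 0, -0.0833, -0.5167, -0.3167, 0, 0, 0, 0, -0.0833, -0.5167, -0.3167, 0, 0, 0, 0, -0.0833, -0.5167, -0.3167, 0, 0, 0, 0, -0.0833, -0.5167, -0.3167, 0, 0, 0, 0, -0.0833, -0.5167, -0.3167, 0, 0, 0]}}

```text
clock: 4.4
tcp_pos: [0.4788, 0.0521, 0.2062]
tcp_rot: [3.137, -0.163, -0.001]
force: [-0.0, -0.1, -1.6]
grip_width: 0.162
gripper_force: 60.9
```

```bash
python3 - <<'E'
from h import *
s=sense();print(s["tcp_pos"],s["tcp_rot"],s["grip_width"],s["force"],s["torque"])
c=read_camera("wrist");np.savez("pics/w2.npz",**c);cv2.imwrite("pics/w2.png",c["pixels"][:,:,::-1])
print(proj(c,[[.605,.151,.084],[.421,.162,.008]]))
E
```

```text
[0.47876312 0.05212741 0.20618105] [ 3.13681836e+00 -1.62507160e-01 -5.94957074e-04] 0.1624986330679098 [-0.03505176 -0.13433768 -1.62607987] [0.01623076 0.07646165 0.02319346]
[[ 87.06735264  24.22199095]
 [154.42193003 222.40473008]]
```

View pics/w2.png

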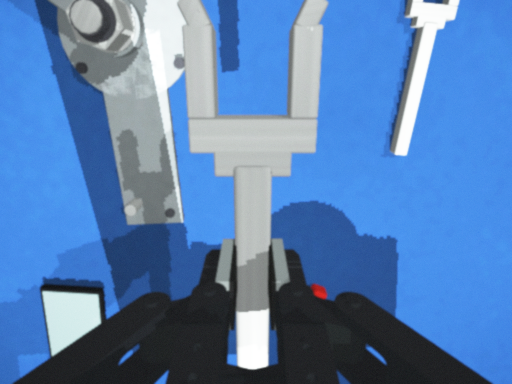

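The wrist view shows the spanner held level, with its jaw between (189–317, 120–150) and the lips at the top. The stud is at (87,20), the tongue end corners at (127,224) and (183,222), and the lug at (130,210). Next I'll fit the tongue edges and measure the jaw in hand.

```bash
python3 - <<'E'
from h import *
c=dict(np.load("pics/w2.npz"));im=c["pixels"]
hsv=cv2.cvtColor(im,cv2.COLOR_RGB2HSV);S=hsv[...,1]
m=S<90
def edge(rows,a,b,which,z):
    u=[]
    for r in rows:
        x=np.where(m[r,a:b])[0]+a
        u.append((x.min() if which<0 else x.max()+1,r+.5))
    return ray(c,u,z)
def fit(P):
    vx,vy,x0,y0=cv2.fitLine(P[:,:2].astype(np.float32),cv2.DIST_HUBER,0,.001,.001).ravel()
    s=np.sign(vx);return np.array([vx,vy])*s,np.array([x0,y0])
Lr,Rr=range(110,215,5),range(115,215,5)
L=fit(edge(Lr,85,186,-1,.008));Rt=fit(edge(Rr,85,187,1,.008))
for n,f in(("L",L),("R",Rt)):print(n,np.degrees(np.arctan2(f[0][1],f[0][0])),f[1])
n=np.array([-L[0][1],L[0][0]]);print("tongue width",(L[1]-Rt[1])@n)
d=(L[0]+Rt[0]);d/=np.linalg.norm(d)
# tongue end
u=[(x+.5,np.where(m[150:260,x])[0].max()+151) for x in range(140,176,3)]
E=ray(c,u,.008)[:,:2];print("end rows",[k[1] for k in u])
mid=(L[1]+Rt[1])/2  # approx, project on axis properly
nn=np.array([-d[1],d[0]]);cy=((L[1]@nn)+(Rt[1]@nn))/2;ex=np.median(E@d)
ax=(ex+.190)*d+cy*nn
print("yaw",np.degrees(np.arctan2(d[1],d[0])),"axis from tongue",ax,"stud",ray(c,(87,20),.084))
print("lug pred px",proj(c,[[*(ax-.165*d+.0155*nn),.030]]),"axis stud px",proj(c,[[*ax,.084]]))
# spanner in hand
for z in(.198,.204,.208):
    H=[];
    for r in range(180,300,5):
        x=[k for k in range(220,290) if m[r,k]]
    e=[(189,135),(317,135),(253,115),(235.5,190),(272,190)]
    P=ray(c,e,z);print(z,"head w",np.linalg.norm(P[1]-P[0]),"handle w",np.linalg.norm(P[4]-P[3]),"jawbottom",P[2], "head mid",(P[0]+P[1])/2,"handle mid",(P[3]+P[4])/2)
cv2.imwrite("pics/c2.png",np.hstack([cv2.resize(im[0:110,30:190,::-1],(480,330),interpolation=2)]))
E
```

```text
L -3.140376 [0.49951547 0.18726255]
R -3.1273236 [0.48491138 0.12627423]
tongue width 0.061696783
end rows [np.int64(225), np.int64(224), np.int64(224), np.int64(224), np.int64(224), np.int64(224), np.int64(224), np.int64(223), np.int64(223), np.int64(223), np.int64(223), np.int64(223)]
yaw -3.1338499 axis from tongue [0.60906541 0.15037066] stud [[0.60756206 0.15036365 0.084     ]]
lug pred px [[130.79069345 210.9221927 ]] axis stud px [[86.41387301 17.5718932 ]]
0.198 head w 0.05358454191994161 handle w 0.016137219440008115 jawbottom [0.54587236 0.0431303  0.198     ] head mid [0.53767041 0.04396902 0.198     ] handle mid [0.51335681 0.04613651 0.198     ]
0.204 head w 0.05129222106288853 handle w 0.015446876976085573 jawbottom [0.54658505 0.04307672 0.204     ] head mid [0.53873397 0.04387956 0.204     ] handle mid [0.5154605  0.04595433 0.204     ]
0.208 head w 0.04976400715818647 handle w 0.014986648666803899 jawbottom [0.54706018 0.043041   0.208     ] head mid [0.53944302 0.04381992 0.208     ] handle mid [0.51686296 0.04583287 0.208     ]
```

View pics/c2.png

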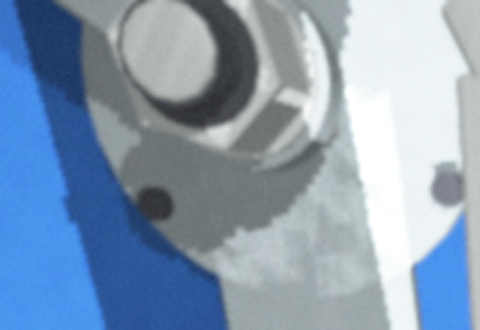

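The base axis is at about (0.609, 0.152) with yaw −3.1°; the lug prediction (131,211) matches what is seen. The jaw sits 84 mm ahead of the TCP. Next: turn to the base's yaw, 56 mm short of home, still high.

```bash
python3 - <<'E'
from h import *
print(go([.4692,.1596,.12],-3.13))
E
```

```text
(array([ -2.07, -10.59,   8.62]), array([ 0.03,  0.01, -2.82]))
```

In the tool's units: -10.6 cm / 60 = -0.1767, -10 cm / 60 = -0.1667, -2.8 degrees / 229.1831 = -0.0122.

Request:
{"name": "carry_out", "arguments": {"increments": [0, -0.0033, -0.0167, 0, 0, 0, -0.0022, 0, -0.0117, -0.05, 0, 0, 0, -0.0044, 0, -0.02, -0.0917, 0, 0, 0, -0.0087, 0, -0.03, -0.1333, 0.0083, 0, 0, -0.0122, 0, -0.035, -0.1667, 0.025, 0, 0, -0.0122, 0, -0.035, -0.1767, 0.05, 0, 0, -0.0122, 0, -0.035, -0.1767, 0.0833, 0, 0, -0.0122, 0, -0.035, -0.1767, 0.1167, 0, 0, -0.0122, 0, -0.035, -0.1767, 0.1367, 0, 0, -0.0122, 0, -0.035, -0.1767, 0.1433, 0, 0, -0.0122, 0, -0.035, -0.1767, 0.1433, 0, 0, -0.0122, 0, -0.035, -0.1767, 0.1433, 0, 0, -0.0122]}}

```text
clock: 5.45
tcp_pos: [0.4693, 0.1609, 0.1209]
tcp_rot: [-3.14, 0.084, -0.001]
force: [-0.4, 0.3, -2.5]
grip_width: 0.162
gripper_force: 60.9
```

```bash
python3 - <<'E'
from h import *
s=sense();print(s["tcp_pos"],s["tcp_rot"],s["grip_width"])
c=read_camera("wrist");np.savez("pics/w3.npz",**c);im=c["pixels"]
cv2.imwrite("pics/w3.png",im[:,:,::-1])
print(go([.4692,.1596,.0276],-3.13))
E
```

```text
[0.46930805 0.16085486 0.12088916] [-3.14019324e+00  8.42994621e-02 -1.30090853e-03] 0.16209106444904095
(array([-0.08,  0.14,  9.39]), array([-0.04, -0.13,  0.06]))
```

View pics/w3.png

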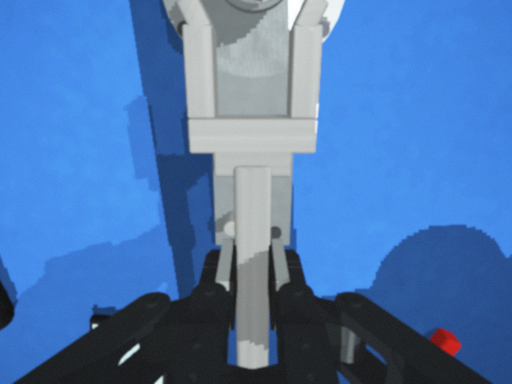

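The wrist view shows the spanner centreline at column 253.5 and the tongue edges at 216 and 291 (centre 253.5), so they're aligned. Lug at (229,229), left of the handle and clear of the pads. Lower straight down.

In the tool's units: 9.3 cm / 60 = 0.155, 1.5 cm / 60 = 0.025.

Request:
{"name": "carry_out", "arguments": {"increments": [0, 0, 0, 0.025, 0, 0, 0, 0, 0, 0, 0.0583, 0, 0, 0, 0, 0, 0, 0.0917, 0, 0, 0, 0, 0, 0, 0.1167, 0, 0, 0, 0, 0, 0, 0.1333, 0, 0, 0, 0, 0, 0, 0.1433, 0, 0, 0, 0, 0, 0, 0.15, 0, 0, 0, 0, 0, 0, 0.155, 0, 0, 0, 0, 0, 0, 0.155, 0, 0, 0, 0, 0, 0, 0.155, 0, 0, 0]}}

```text
clock: 6.33
tcp_pos: [0.4695, 0.161, 0.028]
tcp_rot: [-3.14, 0.084, -0.002]
force: [0.3, -0.5, -2.8]
grip_width: 0.166
gripper_force: 60.9
```

```bash
python3 - <<'E'
from h import *
s=sense();print(s["tcp_pos"],s["tcp_rot"],s["force"],s["torque"],s["grip_width"])
c=read_camera("wrist");im=c["pixels"]
hsv=cv2.cvtColor(im,cv2.COLOR_RGB2HSV)
cv2.imwrite("pics/w4.png",im[:,:,::-1])
E
```

```text
[0.46946742 0.16103968 0.02802153] [-3.14017235e+00  8.35410706e-02 -2.18563426e-03] [ 0.34313795 -0.51746894 -2.83390166] [ 0.04323005  0.03873    -0.04218133] 0.1663590361997241
```

View pics/w4.png

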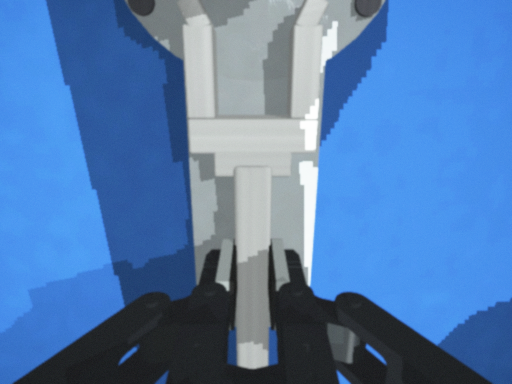

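Spanner centre is at 253 against the tongue centre at 253, no contact force. Slide it on.

Request:
{"name": "carry_out", "arguments": {"increments": [0, 0.0083, 0, 0, 0, 0, 0, 0, 0.02, 0, 0, 0, 0, 0, 0, 0.0317, 0, 0, 0, 0, 0, 0, 0.0417, 0, 0, 0, 0, 0, 0, 0.0517, 0, 0, 0, 0, 0, 0, 0.0617, 0, 0, 0, 0, 0, 0, 0.07, 0, 0, 0, 0, 0, 0, 0.0783, 0, 0, 0, 0, 0, 0, 0.0833, 0, 0, 0, 0, 0, 0, 0.0833, 0, 0, 0, 0, 0]}}

```text
clock: 7.22
tcp_pos: [0.5196, 0.1582, 0.0274]
tcp_rot: [-3.14, 0.084, -0.001]
force: [-0.4, 0.5, -2.7]
grip_width: 0.164
gripper_force: 60.9
```

```bash
python3 - <<'E'
from h import *
s=sense();print(s["tcp_pos"],s["tcp_rot"],s["force"],s["torque"],s["grip_width"])
E
```

```text
[0.51958243 0.15817942 0.02742956] [-3.14031823e+00  8.39727061e-02 -1.32098162e-03] [-0.35485941  0.5052557  -2.67606562] [-0.0235468   0.03464703 -0.06379307] 0.16369548437767698
```

In the tool's units: 0.85 cm / 60 = 0.0142, 0.7 cm / 60 = 0.0117.

Request:
{"name": "carry_out", "arguments": {"increments": [0, 0.005, 0, 0, 0, 0, 0, 0, 0.0083, 0, 0, 0, 0, 0, 0, 0.0117, 0, 0, 0, 0, 0, 0, 0.0142, 0, 0, 0, 0, 0, 0, 0.0142, 0, 0, 0, 0, 0, 0, 0.0142, 0, 0, 0, 0, 0]}}

```text
clock: 7.72
tcp_pos: [0.5271, 0.1578, 0.0273]
tcp_rot: [-3.14, 0.084, 0.0]
force: [-0.2, -0.2, -3.3]
grip_width: 0.165
gripper_force: 60.9
```

```bash
python3 - <<'E'
from h import *
s=sense();print(s["tcp_pos"],s["tcp_rot"],s["force"],s["torque"],s["grip_width"])
E
```

```text
[0.52714685 0.15778377 0.02733476] [-3.14046098e+00  8.36365001e-02  7.36777202e-05] [-0.24364424 -0.23937087 -3.28598445] [-0.01442849  0.02128981  0.03983383] 0.1654812280134038
```

In the tool's units: 0.35 cm / 60 = 0.0058, 0.25 cm / 60 = 0.0042.

Request:
{"name": "carry_out", "arguments": {"increments": [0, 0.0025, 0, 0, 0, 0, 0, 0, 0.0042, 0, 0, 0, 0, 0, 0, 0.0058, 0, 0, 0, 0, 0, 0, 0.0058, 0, 0, 0, 0, 0]}}

```text
clock: 8.05
tcp_pos: [0.5293, 0.1576, 0.0269]
tcp_rot: [3.14, -0.084, -0.005]
force: [-3.5, 0.6, 0.1]
grip_width: 0.16
gripper_force: 61.1
```

```bash
python3 - <<'E'
from h import *
s=sense();print(s["tcp_pos"],s["tcp_rot"],s["force"],s["torque"],s["grip_width"])
E
```

```text
[0.52925529 0.15763792 0.02685897] [ 3.14031733 -0.0838406  -0.00522103] [-3.48356573  0.57855777  0.06292527] [0.11591689 0.53492749 0.0527562 ] 0.15963590689126042
```

Contact: the push is now resisted (−3.5 N). Press it home and down, then release and rise.

In the tool's units: -16 cm / 60 = -0.2667, -15 cm / 60 = -0.25.

Request:
{"name": "carry_out", "arguments": {"increments": [0, 0.0025, 0, 0, 0, 0, 0, 0, 0.0042, 0, 0.0008, 0, 0, 0, 0, 0.0042, 0, 0.0017, 0, 0, 0, 0, 0.0033, 0, 0.0017, 0, 0, 0, 0.3, 0.0033, 0, 0.0017, 0, 0, 0, 0.5, 0.0017, 0, 0.0017, 0, 0, 0, 0.5, 0, 0, 0, 0, 0, 0, 0.5, 0, 0, -0.0167, 0, 0, 0, 0.5, 0, 0, -0.0667, 0, 0, 0, 0.8, 0, 0, -0.1333, 0, 0, 0, 1, 0, 0, -0.2, 0, 0, 0, 1, -0.0833, 0, -0.25, 0, 0, 0, 1, -0.0833, 0, -0.2667, 0, 0, 0, 1, -0.0833, 0, -0.2667, 0, 0, 0, 1, -0.0833, 0, -0.2667, 0, 0, 0]}}

```text
clock: 9.3
tcp_pos: [0.4822, 0.1605, 0.1898]
tcp_rot: [-3.139, 0.083, -0.01]
force: [1.1, -0.4, 0.3]
grip_width: 1.006
gripper_force: 0.0
```

```bash
python3 - <<'E'
from h import *
s=sense();print(s["tcp_pos"],s["tcp_rot"],s["force"],s["joints"].round(3))
c=read_camera("wrist");np.savez("pics/w5.npz",**c);im=c["pixels"]
cv2.imwrite("pics/w5.png",cv2.resize(im[:,:,::-1],(768,576),interpolation=2))
t=read_camera("top");np.savez("pics/top1.npz",**t)
print(proj(c,[[.611,.1535,.07],[.611,.1535,.084]]))
E
```

```text
[0.48216635 0.16052691 0.18978221] [-3.13942777  0.08294121 -0.00963892] [ 1.09046932 -0.37796643  0.33754339] [ 0.183  0.016  1.938 -0.     1.181  1.807]
[[250.13746983   2.49532553]
 [249.99109679  -2.01785744]]
```

View pics/w5.png

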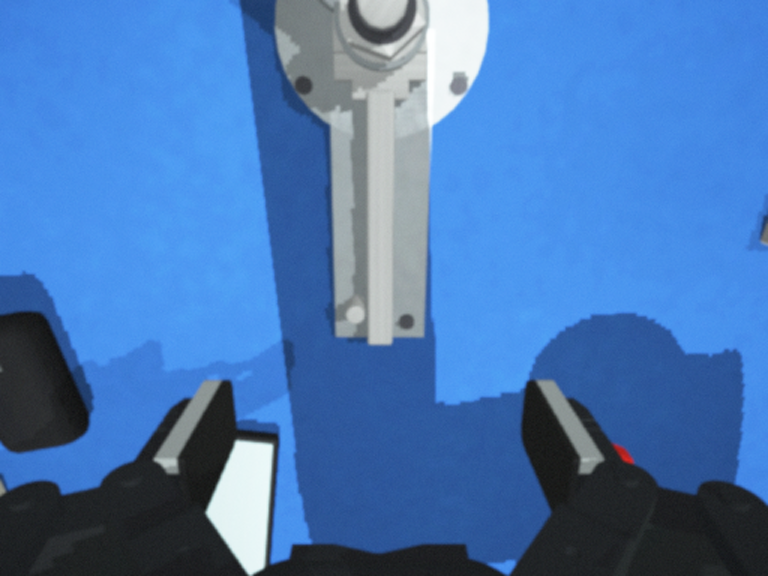

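The spanner lies on the shoulder with its handle (380,100–345) beside the lug (355,314); the nut is at the top (383,20). I'll check the jaw by its tail, then go above the nut turned anticlockwise, to leave wrist range for clockwise turning.

```bash
python3 - <<'E'
from h import *
c=dict(np.load("pics/w5.npz"))
ax=np.array([.611,.153]);y=np.radians(-3.13);d=np.array([np.cos(y),np.sin(y)])
k=lambda u,v:(u/1.5,v/1.5)
T=ray(c,k(380,345),.026)[0,:2];E=ray(c,k(380,337),.008)[0,:2]
print("tail - tongue end along x (expect +2mm):",(T-E)@d, T,E)
print(go([.611,.153,.19],-3.13))
E
```

```text
tail - tongue end along x (expect +2mm): 0.0026819779764765874 [0.42229873 0.1609423 ] [0.41961787 0.16103608]
(array([ 1.301e+01,  1.000e-02, -2.900e-01]), array([ 0.01, -0.03,  0.07]))
```

In the tool's units: 12.9 cm / 60 = 0.215, 12 cm / 60 = 0.2, -123 degrees / 229.1831 = -0.5367.

Request:
{"name": "carry_out", "arguments": {"increments": [1, 0.05, 0, 0, 0, 0, -0.0305, 1, 0.1, 0, 0, 0, 0, -0.0611, 1, 0.15, 0, 0, 0, 0, -0.0916, 1, 0.1833, 0, 0, 0, 0, -0.1222, 1, 0.2, 0, 0, 0, 0, -0.1527, 1, 0.215, 0.0008, 0, 0, 0, -0.1833, 1, 0.215, 0.0008, 0, 0, 0, -0.2138, 1, 0.215, 0.0008, 0, 0, 0, -0.2443, 1, 0.215, 0.0008, 0, 0, 0, -0.2749, 1, 0.215, 0.0008, 0, 0, 0, -0.3054, 1, 0.215, 0.0008, 0, 0, 0, -0.336, 1, 0.215, 0.0008, 0, 0, 0, -0.3665, 1, 0.215, 0.0008, 0, 0, 0, -0.3971, 1, 0.215, 0.0008, 0, 0, 0, -0.4276, 1, 0.215, 0.0008, 0, 0, 0, -0.4581, 1, 0.215, 0.0008, 0, 0, 0, -0.4887, 1, 0.215, 0.0008, 0, 0, 0, -0.5192, 1, 0.215, 0.0008, 0, 0, 0, -0.5367, 1, 0.215, 0.0008, 0, 0, 0, -0.5367, 1, 0.215, 0.0008, 0, 0, 0, -0.5367]}}

```text
clock: 11.07
tcp_pos: [0.6093, 0.1525, 0.1852]
tcp_rot: [-1.574, -2.716, 0.003]
force: [-0.3, 0.2, -0.8]
grip_width: 0.999
gripper_force: 0.0
```

```bash
python3 - <<'E'
from h import *
s=sense();print(s["tcp_pos"],s["tcp_rot"],s["joints"].round(3))
c=read_camera("wrist");np.savez("pics/w6.npz",**c);im=c["pixels"]
p=proj(c,[[.611,.153,.07],[.611,.153,.084]]);print(p)
u,v=p[0].astype(int);v0=min(max(v-75,0),384-150);u0=u-100;print(u0,v0)
cv2.imwrite("pics/w6.png",cv2.resize(im[v0:v0+150,u0:u0+200,::-1],(800,600),interpolation=2))
E
```

```text
[0.6093108  0.15248449 0.18519982] [-1.57413525 -2.71621242  0.00288951] [ 0.134  0.277  1.652 -0.     1.216 -0.387]
[[254.92453488 183.91483553]
 [255.03461691 189.90853269]]
154 108
```

View pics/w6.png

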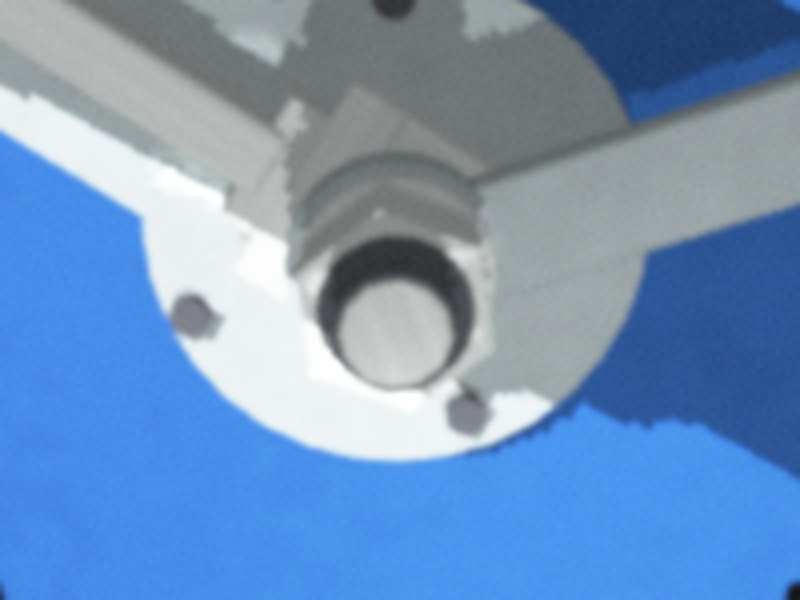

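The crop shows the nut's top-face corners at about (300,270), (382,210), (483,245), (492,340), (410,405) and (312,368); opposite pairs share a midpoint near (396,306). I'll turn those into a centre and yaw.

```bash
python3 - <<'E'
from h import *
c=dict(np.load("pics/w6.npz"))
u=np.array([(300,270),(382,210),(483,245),(492,340),(410,405),(312,368)])/4+[154,108]
P=ray(c,u,.07)[:,:2];m=P.mean(0);D=P-m
print("centre",m,"radii mm (20.8)",(np.linalg.norm(D,axis=1)*1000).round(1))
a=np.degrees(np.arctan2(D[:,1],D[:,0]));print(a.round(0),"mod60",(a%60).round(1))
print("stud",ray(c,np.array((397,335))/4+[154,108],.084))
corner=np.degrees(np.angle(np.exp(1j*np.radians(a*6)).mean()))/6
print("corner",corner%60,"tool yaw candidates = corner (tool y is flat normal -> yaw=corner mod 60)",[corner%60+60*k for k in range(5)])
y=min([corner%60+60*k for k in range(5)],key=lambda v:abs(v-150));print(y,go([*m,.09],y),go([.611,.153,.09],y))
E
```

```text
centre [0.61017897 0.15160902] radii mm (20.8) [20.  19.7 20.8 19.8 20.6 20.8]
[-172.  128.   67.   10.  -53. -113.] mod60 [ 7.5  7.9  7.2 10.2  7.4  6.9]
stud [[0.61057876 0.15109932 0.084     ]]
corner 7.850272057169373 tool yaw candidates = corner (tool y is flat normal -> yaw=corner mod 60) [np.float64(7.850272057169373), np.float64(67.85027205716938), np.float64(127.85027205716938), np.float64(187.85027205716938), np.float64(247.85027205716938)]
127.85027205716938 (array([-0.13,  0.05,  9.55]), array([-0.13, -0.06, -8.02])) (array([-0.05,  0.19,  9.55]), array([-0.13, -0.06, -8.02]))
```

Centre is (0.6105, 0.152), radii are 19.7–20.8 mm (20.8 expected), and the flats give tool yaw 127.9°. One grasp from there has enough wrist range. Descend and grip.

In the tool's units: 12.1 cm / 60 = 0.2017, 11.6 cm / 60 = 0.1933, -8 degrees / 229.1831 = -0.0349.

Request:
{"name": "carry_out", "arguments": {"increments": [1, -0.0017, 0.0017, 0.05, 0, 0, -0.0262, 1, -0.0017, 0.0017, 0.1, 0, 0, -0.0349, 1, -0.0017, 0.0017, 0.1417, 0, 0, -0.0349, 1, -0.0017, 0.0017, 0.175, 0, 0, -0.0349, 1, -0.0017, 0.0017, 0.1933, 0, 0, -0.0349, 1, -0.0017, 0.0017, 0.2017, 0, 0, -0.0349, 0.8, -0.0017, 0.0017, 0.2017, 0, 0, -0.0349, 0.6, -0.0017, 0.0017, 0.2017, 0, 0, -0.0349, 0.5, -0.0017, 0.0017, 0.2017, 0, 0, -0.0349, 0.4, -0.0017, 0.0017, 0.2017, 0, 0, -0.0349, 0.2, -0.0017, 0.0017, 0.2017, 0, 0, -0.0349, 0, -0.0017, 0.0017, 0.2017, 0, 0, -0.0349, 0, -0.0017, 0.0017, 0.2017, 0, 0, -0.0349, 0, -0.0017, 0.0017, 0.2017, 0, 0, -0.0349, 0, -0.0017, 0.0017, 0.2017, 0, 0, -0.0349]}}

```text
clock: 12.37
tcp_pos: [0.6104, 0.1513, 0.0687]
tcp_rot: [-1.377, -2.823, 0.005]
force: [-4.1, -3.7, 7.7]
grip_width: 0.4
gripper_force: 61.5
```

```bash
python3 - <<'E'
from h import *
s=sense();print(s["tcp_pos"],np.degrees(2*np.arctan2(s["tcp_rot"][1],s["tcp_rot"][0]))%360,s["force"],s["torque"],s["grip_width"],s["gripper_force"],s["joints"].round(3))
E
```

```text
[0.61041102 0.15126154 0.06869878] 127.99321511844289 [-4.0631477  -3.72967999  7.6587383 ] [-0.70798096  0.96926564  0.02753736] 0.3998123653225238 61.4873892813921 [ 0.133  0.419  1.709 -0.003  1.015 -0.529]
```

Gripped (0.40 ≈ 34–36 mm, 61 N). Relieve the height a little and turn clockwise 60°.

In the tool's units: -0.3 cm / 60 = -0.005, 60 degrees / 229.1831 = 0.2618.

Request:
{"name": "carry_out", "arguments": {"increments": [0, 0, 0, -0.005, 0, 0, 0.0087, 0, 0, 0, -0.005, 0, 0, 0.0218, 0, 0, 0, -0.005, 0, 0, 0.0436, 0, 0, 0, -0.005, 0, 0, 0.0654, 0, 0, 0, -0.005, 0, 0, 0.0873, 0, 0, 0, -0.005, 0, 0, 0.1091, 0, 0, 0, -0.005, 0, 0, 0.1309, 0, 0, 0, -0.005, 0, 0, 0.1527, 0, 0, 0, -0.005, 0, 0, 0.1745, 0, 0, 0, -0.005, 0, 0, 0.1963, 0, 0, 0, -0.005, 0, 0, 0.2182, 0, 0, 0, -0.005, 0, 0, 0.24, 0, 0, 0, -0.005, 0, 0, 0.2618, 0, 0, 0, -0.005, 0, 0, 0.2618]}}

```text
clock: 13.53
tcp_pos: [0.6086, 0.151, 0.0688]
tcp_rot: [-2.607, -1.752, 0.01]
force: [-4.5, -4.5, -1.7]
grip_width: 0.399
gripper_force: 63.5
```

```bash
cat > chk.py <<'E'
from h import *
s=sense();print(s["clock"],s["tcp_pos"],np.degrees(2*np.arctan2(s["tcp_rot"][1],s["tcp_rot"][0]))%360,s["force"].round(1),s["torque"].round(2),s["grip_width"],s["joints"].round(2))
t=dict(np.load("pics/top0.npz"));t1=read_camera("top")
def reader(c):
    hsv=cv2.cvtColor(c["pixels"],cv2.COLOR_RGB2HSV)[95:135,138:172]
    m=(hsv[...,1]<60)&(hsv[...,2]>100);ys,xs=np.where(m)
    k=xs+ys<45;return ray(c,(138+xs[k].mean(),95+ys[k].mean()),.06)[0,:2]
print("reader shift mm",(reader(t1)-reader(t))*1000)
E
python3 chk.py
```

```text
13.5333 [0.60857747 0.15104661 0.06883809] 67.81020042773105 [-4.5 -4.5 -1.7] [-0.64  0.62 -0.05] 0.3992336471447509 [ 0.13  0.42  1.71 -0.    1.02  0.52]
reader shift mm [18.80491122 -9.06169552]
```

The mask-based reader shift may be contaminated by the robot in view, so I'll check it by template matching in both fixed cameras.

```bash
cat > chk2.py <<'E'
from h import *
def reader():
  for n,(u,v),h in(("top",(155,116),14),("scene",(382,234),13)):
    a=dict(np.load(f"pics/{n}0.npz"));b=read_camera(n)
    g=lambda c:cv2.resize(cv2.cvtColor(c["pixels"],cv2.COLOR_RGB2GRAY),None,fx=4,fy=4,interpolation=2)
    A,B=g(a),g(b);T=A[4*(v-h):4*(v+h),4*(u-h):4*(u+h)];S=B[4*(v-h-14):4*(v+h+14),4*(u-h-14):4*(u+h+14)]
    r=cv2.matchTemplate(S,T,cv2.TM_CCOEFF_NORMED);_,q,_,p=cv2.minMaxLoc(r)
    d=np.array(p)/4-14;P=ray(a,[(u,v),(u+d[0],v+d[1])],.07);print(n,"px",d,"score",round(q,2),"mm",((P[1]-P[0])[:2]*1000).round(1))
reader()
E
python3 chk2.py
```

```text
top px [ 2.5 -3. ] score 0.41 mm [ 9.7 -8. ]
scene px [-0.75  2.5 ] score 0.87 mm [ 8.  -6.7]
```

Both agree: the reader moved about 10 mm (≈4°), so the play is taken up and the lug is holding. Keep turning.

In the tool's units: 38 degrees / 229.1831 = 0.1658.

Request:
{"name": "carry_out", "arguments": {"increments": [0, 0, 0, 0, 0, 0, 0.0218, 0, 0, 0, 0, 0, 0, 0.0436, 0, 0, 0, 0, 0, 0, 0.0654, 0, 0, 0, 0, 0, 0, 0.0873, 0, 0, 0, 0, 0, 0, 0.1091, 0, 0, 0, 0, 0, 0, 0.1309, 0, 0, 0, 0, 0, 0, 0.1527, 0, 0, 0, 0, 0, 0, 0.1658, 0, 0, 0, 0, 0, 0, 0.1658]}}

```text
clock: 14.43
tcp_pos: [0.6077, 0.1518, 0.0688]
tcp_rot: [-3.035, -0.81, 0.012]
force: [-5.5, -2.1, 0.5]
grip_width: 0.397
gripper_force: 63.7
```

```bash
sed -i '3,$d' chk.py; python3 chk.py; python3 chk2.py
```

```text
14.4333 [0.60773126 0.15177335 0.0688299 ] 29.867761459834185 [-5.5 -2.1  0.5] [-0.34  0.95  0.01] 0.39713765318016253 [ 0.13  0.42  1.71 -0.    1.02  1.18]
top px [ 2.75 -3.  ] score 0.42 mm [ 9.7 -8.8]
scene px [-0.75  2.75] score 0.87 mm [ 8.8 -7.2]
```

In the tool's units: 18 degrees / 229.1831 = 0.0785.

Request:
{"name": "carry_out", "arguments": {"increments": [0, 0, 0, 0, 0, 0, 0.0131, 0, 0, 0, 0, 0, 0, 0.0262, 0, 0, 0, 0, 0, 0, 0.0393, 0, 0, 0, 0, 0, 0, 0.0524, 0, 0, 0, 0, 0, 0, 0.0654, 0, 0, 0, 0, 0, 0, 0.0785, 0, 0, 0, 0, 0, 0, 0.0785]}}

```text
clock: 15.12
tcp_pos: [0.6075, 0.1523, 0.0688]
tcp_rot: [3.125, 0.325, -0.012]
force: [-6.2, -1.0, 1.3]
grip_width: 0.399
gripper_force: 63.8
```

```bash
python3 chk.py; python3 chk2.py
```

```text
15.1167 [0.60753403 0.15229038 0.06882786] 11.866757594589517 [-6.2 -1.   1.3] [-0.13  0.97 -0.02] 0.39942991050118803 [0.13 0.42 1.71 0.   1.02 1.5 ]
top px [ 2.75 -3.  ] score 0.41 mm [ 9.7 -8.8]
scene px [-0.75  2.75] score 0.87 mm [ 8.8 -7.2]
```

In the tool's units: 14 degrees / 229.1831 = 0.0611.

Request:
{"name": "carry_out", "arguments": {"increments": [0, 0, 0, 0, 0, 0, 0.0131, 0, 0, 0, 0, 0, 0, 0.0262, 0, 0, 0, 0, 0, 0, 0.0393, 0, 0, 0, 0, 0, 0, 0.0524, 0, 0, 0, 0, 0, 0, 0.0611, 0, 0, 0, 0, 0, 0, 0.0611]}}

```text
clock: 15.72
tcp_pos: [0.606, 0.1525, 0.069]
tcp_rot: [3.137, -0.037, -0.017]
force: [-10.0, -0.1, 4.5]
grip_width: 0.401
gripper_force: 84.4
```

```bash
python3 chk.py; python3 chk2.py
```

```text
15.7167 [0.60595755 0.15254191 0.06898169] 358.66562764304933 [-10.   -0.1   4.5] [0.13 1.69 2.86] 0.40086456694410333 [ 0.14  0.42  1.71 -0.    1.02  1.73]
top px [ 5.   -5.25] score 0.41 mm [ 17.  -15.9]
scene px [-2.    4.75] score 0.79 mm [ 14.6 -14.5]
```

Torque jumped to 2.9 N m: the nut is on its stop (≈121° relative turn, within the expected 97–143°). The reader has gone to ~22 mm under the load, so I'll ease the torque gently rather than push more.

In the tool's units: -3 degrees / 229.1831 = -0.0131.

Request:
{"name": "carry_out", "arguments": {"increments": [0, 0, 0, 0, 0, 0, -0.0044, 0, 0, 0, 0, 0, 0, -0.0087, 0, 0, 0, 0, 0, 0, -0.0131, 0, 0, 0, 0, 0, 0, -0.0131, 0, 0, 0, 0, 0, 0, -0.0131]}}

```text
clock: 16.23
tcp_pos: [0.6059, 0.1524, 0.069]
tcp_rot: [3.138, 0.04, -0.018]
force: [-9.7, -0.2, 4.9]
grip_width: 0.401
gripper_force: 77.5
```

```bash
python3 chk.py; python3 chk2.py
```

```text
16.2333 [0.60594709 0.15240162 0.06895879] 1.4528660645063725 [-9.7 -0.2  4.9] [-0.01  1.73  1.8 ] 0.40088645406587664 [ 0.13  0.42  1.71 -0.    1.02  1.68]
top px [ 4.5 -5. ] score 0.4 mm [ 16.2 -14.3]
scene px [-1.75  4.5 ] score 0.8 mm [ 14.  -13.3]
```

Torque is still 1.8 N m, so the nut sits firmly on its stop. Release and rise.

In the tool's units: -12.5 cm / 60 = -0.2083, -12 cm / 60 = -0.2, -5 degrees / 229.1831 = -0.0218.

Request:
{"name": "carry_out", "arguments": {"increments": [0.4, 0, 0, 0, 0, 0, -0.0044, 0.45, 0, 0, 0, 0, 0, -0.0044, 0.6, 0, 0, 0, 0, 0, -0.0044, 0.8, 0, 0, 0, 0, 0, -0.0044, 1, 0, 0, 0, 0, 0, -0.0044, 1, 0, 0, 0, 0, 0, -0.0044, 1, 0, 0, -0.0167, 0, 0, -0.0044, 1, 0, 0, -0.0667, 0, 0, -0.0044, 1, 0, 0, -0.1333, 0, 0, -0.0044, 1, -0.0667, 0, -0.1833, 0, 0, -0.0044, 1, -0.1333, 0, -0.2, 0, 0, -0.0044, 1, -0.2, 0, -0.2, 0, 0, -0.0131, 1, -0.2083, 0, -0.2, 0, 0, -0.0218, 1, -0.2083, 0, -0.2, 0, 0, -0.0218, 1, -0.2083, 0, -0.2, 0, 0, -0.0218]}}

```text
clock: 17.58
tcp_pos: [0.4864, 0.1505, 0.1906]
tcp_rot: [-3.137, -0.162, -0.005]
force: [0.5, 0.1, 0.4]
grip_width: 1.002
gripper_force: 0.0
```

```bash
python3 chk.py; python3 chk2.py; python3 - <<'E'
from h import *
c=read_camera("wrist");np.savez("pics/w7.npz",**c);im=c["pixels"]
cv2.imwrite("pics/w7.png",im[:,:,::-1])
ax=np.array([.611,.153]);y=np.radians(-3.13);d=np.array([np.cos(y),np.sin(y)]);n=np.array([-d[1],d[0]])
# brightness profile across tongue at several base x, at handle-top height
g=cv2.cvtColor(im,cv2.COLOR_RGB2GRAY).astype(np.float32);S=cv2.cvtColor(im,cv2.COLOR_RGB2HSV)[...,1].astype(np.float32)
off=np.arange(-30,31,2)/1000
def samp(bx,I):
    q=proj(c,np.c_[ax+bx*d+off[:,None]*n,np.full(len(off),.026)]).astype(np.float32)
    return cv2.remap(I,q[:,0].reshape(1,-1),q[:,1].reshape(1,-1),1).ravel().astype(int)
print(off*1000)
for bx in(-.05,-.07,-.1,-.13,-.15,-.18,-.186,-.192,-.196):print(bx,list(samp(bx,g)))
E
```

```text
17.5833 [0.4863725  0.15054901 0.19055397] 5.917688635285799 [0.5 0.1 0.4] [ 0.01 -0.03 -0.01] 1.002439138717627 [ 0.16  0.02  1.93 -0.    1.19  1.63]
top px [ 2.75 -3.  ] score 0.92 mm [ 9.7 -8.8]
scene px [-1.  3.] score 0.96 mm [ 9.5 -8.4]
[-30. -28. -26. -24. -22. -20. -18. -16. -14. -12. -10.  -8.  -6.  -4.
  -2.   0.   2.   4.   6.   8.  10.  12.  14.  16.  18.  20.  22.  24.
  26.  28.  30.]
-0.05 [np.int64(247), np.int64(252), np.int64(203), np.int64(193), np.int64(195), np.int64(199), np.int64(194), np.int64(194), np.int64(198), np.int64(197), np.int64(190), np.int64(196), np.int64(195), np.int64(196), np.int64(199), np.int64(197), np.int64(199), np.int64(190), np.int64(146), np.int64(126), np.int64(129), np.int64(127), np.int64(157), np.int64(188), np.int64(188), np.int64(191), np.int64(191), np.int64(187), np.int64(181), np.int64(155), np.int64(107)]
-0.07 [np.int64(219), np.int64(218), np.int64(170), np.int64(172), np.int64(173), np.int64(171), np.int64(170), np.int64(170), np.int64(170), np.int64(170), np.int64(172), np.int64(192), np.int64(195), np.int64(197), np.int64(
[... 2757 characters left out ...]
4(83), np.int64(84), np.int64(83), np.int64(84), np.int64(85), np.int64(85), np.int64(85), np.int64(84), np.int64(86), np.int64(85), np.int64(83), np.int64(84), np.int64(84), np.int64(84), np.int64(82), np.int64(83), np.int64(84), np.int64(85), np.int64(85)]
-0.196 [np.int64(84), np.int64(83), np.int64(83), np.int64(83), np.int64(83), np.int64(85), np.int64(85), np.int64(86), np.int64(83), np.int64(85), np.int64(84), np.int64(82), np.int64(82), np.int64(82), np.int64(82), np.int64(82), np.int64(85), np.int64(83), np.int64(84), np.int64(83), np.int64(84), np.int64(84), np.int64(82), np.int64(83), np.int64(82), np.int64(83), np.int64(83), np.int64(83), np.int64(82), np.int64(81), np.int64(82)]
```

The reader is 13 mm off its start, and the spanner tail is at base x ≈ −188 mm (fully home) with its handle on the lug. The gripper is clear. Handing in.

```bash
python3 -c "
from cell import *
print(sign_off())"
```

```text
the job is handed in; nothing more can be done
None
```

The job is handed in (no verdict shown): the spanner is home on the shoulder with its handle against the lug, and the locknut was turned until it stopped hard (about 2.9 N m; its angle could not be read directly). The reader ended about 13 mm from its start, everything is released, and the arm never went near the tube rack or the sanitiser bottle.

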